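# Seat the white reference tile in the read pocket and start the reading

### The arm

A 6-joint arm with a two-finger parallel gripper is mounted at the origin on the work surface. World frame = base frame: x ahead of the robot, y to its left, z up, the work surface at z = 0. Lengths are in mm, angles in rad, forces in N, time in s.
With the tool pointing down it reaches from about 350 to 775 mm from the base axis. Payload 7.3 kg.
Tool frame: the origin (TCP) lies at the very end of the fingers, on their centre line; the grasp point (between the pads) lies 19 mm behind it; z points along the fingers, y is the line along which they close (so a half turn about z gives the same grasp; the last joint's range is limited). The gripper opens to 92 mm and grips with 3 to 60 N. Pads are 19 mm wide; open, the fingers measure 130 mm over their backs; the gripper's body (75 mm by 190 mm) begins 47 mm behind the grasp point.
Start: joints at [1.171, 0.342, 1.524, -0, 1.275, -0.146], TCP at [131.803, 508.205, 226.741] pointing down, gripper open.
Joint ranges: [-2.53, 2.53], [-0.77, 2.02], [0.04, 2.7], [-1, 4.14], [0.28, 2.66], [-3.11, 3.11]. Speed limits (rad/s): [2.57, 2.57, 3.14, 3.14, 3.14, 3.14].

### API

Orientations are given as [roll, pitch, yaw] about the fixed x, y, z axes, in that order (R = Rz(yaw) Ry(pitch) Rx(roll)).
In Python, from plant import bot gives the robot as it stands.
- The arm moves only by the tool jog_arm, never from a script. Its argument "targets" is a list of rows, each an object with "xyz": the shift along the tool's x, y, z as a fraction of full scale, a list of three; "spin": the turn about the tool's z as a fraction of full scale. In form: [{"xyz": [x, y, z], "spin": spin}, ...]. A call has exactly 10 rows; each row shifts and turns the commanded pose from where the row before left it, along the tool's axes as they then stand; what a row does not reach is not made up. Full scale, the value 1, is 80 mm for a shift and 0.1 rad for a turn. A row lasts 1/8 s, in which the tool goes at most 62.5 mm and 10.7 degrees, less where a joint would pass 70% of its speed; a pose out of reach is approached as far as the arm can. A call with a number of a shift or a turn outside -1 to 1 is refused whole. A call with a gripper value outside its range is refused whole. "gripper" is the opening in per cent of the stroke, from 0 (shut) to 100 (fully open), set as the call begins (left out, the last holds). The fingers move at their own pace and stop on an object; the grip force is fixed at half the most. Time passes only in rows, so rows that do not move let the fingers close, or fill a call up. It gives the time, the measured TCP pose, the force, the opening and the grip force at its end, in the units of the state.
- bot.get_obs(): the state, without advancing time (a new reading comes with each control period).
- bot.capture(name): name is "scene" or "top"; returns the picture (400x640x3 uint8, blue, green, red); there is no depth.
- bot.get_calibration(name): a dict with "vfov" (degrees; the focal length in pixels is half the picture's height over the tangent of half this angle, whatever the lens; pixels are square), "cx", "cy" (the principal point, pixels), "eye" and "rotation" of the camera in the world. Camera axes: x right, y down, z forward; pixel columns grow to the right and rows downward; lengths in mm; the calibration is good to about 2 mm. A picture is of the moment at which its call begins. get_calibration takes no time and is no camera call.
- bot.close_job(): hands the job in; it is judged then, once.
The state is a dict: "time": time; "joint_positions": joint angles; "dq": joint speeds; "tau": joint torques, N m; "tool_pos": TCP position; "tcp_rot": TCP orientation; "contact_force": force on the tool from outside, world axes, zero at the start; "moment": the same for the moment, N m; "grip_width": finger opening in mm; "finger_force": force on a finger pad.
Only numpy, scipy, OpenCV 4.12 (cv2) and the standard library are available. Lean on these libraries where they do the work, as an engineer would, in place of code of your own. Each camera call takes 0.05 s, during which the arm holds its last target. There are 200 camera calls.

### The job

With the fingertips only, push the white-faced reference tile flat against the blue rail on the far side of the sample stage, then slide it along the rail into the corner pocket until it is fully home against the end stop. The tile stays flat on the plate all the way: do not lift it or tip it up. Once it is home, press the green start button on the white control box fully down and let it go, leaving the tile seated and the grey tile, the black light trap and the sample jar where they are.

Things in the scene. Friction and masses are not known exactly. Their poses are not given: they have to be found in the camera images.
- stage: Fixed stage on the table: aluminium plate 190 (x) x 340 (y) x 10 mm, origin at the centre of its underside; own x points to the rail, own y along the rail to the end stop. Blue bars stand 12 mm above the plate. Rail: whole length of the far side, inner face at x = +80 mm, 15 thick. End stop: inner face at y = +155 mm, 15 thick, from x = +4 mm to the rail. Lip: see pocket_mouth.
- pocket (a point): Where the centre of the tile's underside lies when the tile is home, touching both rail and end stop: on the plate's top, at stage (+50, +125, +10) mm; axes as the stage. The 60 mm tile then sticks 15 mm out of the mouth.
- tile: White reference tile: loose square block 60 x 60 x 18 mm, orange plastic with a white 48 mm ceramic face on top, about 0.15 kg, lying flat on the plate, off the rail and short of the pocket. Origin at the centre of its underside, z up, x and y square to its sides (turned at most 0.45 rad from the stage's at the start). It slides on the plate and stays where it is left.
- start (a joint): Travel of the green start button in m: 0 is up, 0.006 is fully down; a spring (5 N when fully down) returns it.
- start_top (a point): Centre of the top of the green push button (28 mm across, presses straight down 6 mm), which stands on a fixed white control box 100 x 80 x 45 mm with a blue top.
- trap: Black light trap, a bystander: upright cylinder 36 mm across and 36 mm tall with a 24 mm steel knob 8 mm high on top, standing loose on the stage plate near its robot-side edge, level with the pocket. Origin at the centre of its underside.
- grey_tile: Grey-faced tile with a black body, a bystander: loose block 60 x 60 x 18 mm lying on the table beside or beyond the stage. Origin at the centre of its underside.
- jar: Sample jar with a blue cap, a bystander: 52 mm across and 62 mm tall, standing loose on the table beside or beyond the stage. Origin at the centre of its underside.
- pocket_mouth (a point): Middle of the pocket's mouth on the plate's top, stage (+48, +110, +10) mm. The lip, a blue bar 12 mm thick and 12 high parallel to the rail, inner face at stage x = +16 mm, runs from the end stop back to the mouth; from there a short flare leads away from the rail back to y = +95 mm. Rail, stop and lip form a pocket 64 mm wide and 45 deep with a black floor, open to stage -y.
Not all that is in view belongs to the job. Of the things that look like the part that bears start, the largest one is meant. What is shaped like the tile but brown is not meant.

How it is judged:
By the outcome, as a careful person would: the job done as asked, in the order asked, and still so for the second after the job is handed in, with the robot touching nothing.
It also fails if it takes over 58 s, if anything falls off the work surface, if the arm or the gripper's body presses on something with over 40 N, if the wrist force passes 120 N, or if a joint passes its speed limit or range.

## Working session

There is one attempt and no reset: what is moved stays moved. The work goes in short steps, Python scripts to look and compute and a tool call to move; the robot and the scene stay as the last step left them, time stands still between calls to the robot, and variables do not carry over. Pictures are saved under pics/ and viewed, at most 10 in all, crops included, and the job is handed in when it is done.

Besides the shell and the picture viewer there is one more tool, called after "Call:" in YAML: its name, and indented under it one key for each argument. jog_arm: Moves the arm, as the interface text tells. Shift numbers are shares of 80 mm and turn numbers shares of 0.1 rad, none past 1 either way. Its arguments: {"type":"object","properties":{"targets":{"type":"array","items":{"type":"object","properties":{"xyz":{"type":"array","items":{"type":"number"}},"spin":{"type":"number"}}}},"gripper":{"type":"number"}},"required":["targets"]}

```bash
mkdir -p pics; ls; python3 - <<'E'
from plant import bot
import cv2
for n in("scene","top"):
    cv2.imwrite(f"pics/{n}0.png",bot.capture(n)); print(n,bot.get_calibration(n))
print(bot.get_obs())
E
```

```text
pics
scene {'vfov': 54.93740036451083, 'cx': 323.8175234693814, 'cy': 200.77653078885191, 'eye': array([1193.55230082,  330.28921896,  713.52605723]), 'rotation': array([-2.2863566 , -0.01438809,  2.10980839])}
top {'vfov': 42.812973971374596, 'cx': 324.2959217409713, 'cy': 200.3157489791859, 'eye': array([ 424.8586621 ,  -28.3605401 , 1467.86160989]), 'rotation': array([-3.03397006,  0.01506206, -1.56050428])}
{'time': 0.1, 'joint_positions': array([ 1.17100869e+00,  3.42639437e-01,  1.52488853e+00, -9.53678532e-06,
        1.27537756e+00, -1.46006525e-01]), 'dq': array([-0.0028857 , -0.00093808, -0.0014309 ,  0.00042969,  0.00070653,
        0.00046133]), 'tau': array([ 2.04275493e-03, -4.32014287e+01, -2.44690937e+01,  7.19890511e-02,
        5.26491576e-02, -2.20265849e-05]), 'tool_pos': array([131.65981218, 507.87038704, 226.13301805]), 'tcp_rot': array([-3.14029242e+00, -1.81985172e-04,  2.88781421e+00]), 'contact_force': array([ 0.08537497, -0.45471038,  1.20263652]), 'moment': array([ 0.03239091, -0.05924372, -0.01307849]), 'finger_force': 0.0, 'grip_width': 92.12409255166038}
```

View pics/scene0.png

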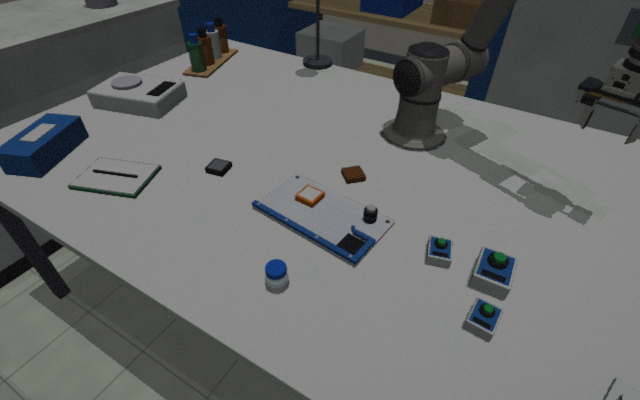

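View pics/top0.png

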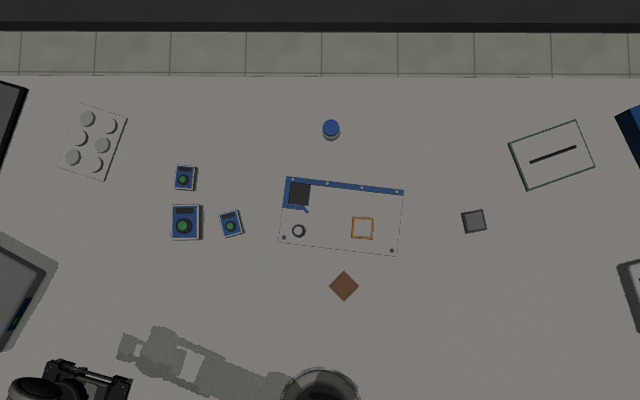

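The scene view shows the stage at about (320,215) px and the orange tile with a white face at (310,195). The brown decoy is at (353,174), the trap at (370,213), the jar at (276,273) and the grey/black tile at (218,166).

Button boxes in the top view are at (186,222), (185,178) and (231,223). The one at (186,222) is clearly the largest, so that is the one meant. Next I'll measure and confirm with an enlarged crop.

```bash
cat > h.py <<'E'
import numpy as np, cv2
from scipy.spatial.transform import Rotation as Ro
from plant import bot
def cam(n):
    c=bot.get_calibration(n); f=200/np.tan(np.radians(c["vfov"])/2)
    return c["cx"],c["cy"],f,np.array(c["eye"]),Ro.from_euler("xyz",c["rotation"]).as_matrix()
def cast(n,uv,z):
    cx,cy,f,e,R=cam(n); uv=np.atleast_2d(uv).astype(float)
    d=np.c_[(uv[:,0]-cx)/f,(uv[:,1]-cy)/f,np.ones(len(uv))]@R.T
    return e+d*((z-e[2])/d[:,2])[:,None]
def proj(n,p):
    cx,cy,f,e,R=cam(n); q=(np.atleast_2d(p)-e)@R
    return np.c_[cx+f*q[:,0]/q[:,2],cy+f*q[:,1]/q[:,2]]
def blobs(img,lo,hi,roi,amin=20):
    x0,y0,x1,y1=roi; h=cv2.cvtColor(img,cv2.COLOR_BGR2HSV)[y0:y1,x0:x1]
    m=cv2.inRange(h,np.array(lo),np.array(hi))
    cs,_=cv2.findContours(m,cv2.RETR_EXTERNAL,cv2.CHAIN_APPROX_NONE)
    return sorted([c+np.array([x0,y0]) for c in cs if cv2.contourArea(c)>=amin],key=cv2.contourArea,reverse=True)
E
python3 - <<'E'
from h import *
t=cv2.imread("pics/top0.png"); s=cv2.imread("pics/scene0.png")
np.set_printoptions(precision=1,suppress=True)
for nm,im,roi in(("top",t,(270,165,415,265)),("scene",s,(240,165,400,270))):
    for lab,lo,hi,z in(("orange",(5,120,80),(22,255,255),28),("blue",(100,120,50),(125,255,255),22)):
        for c in blobs(im,lo,hi,roi)[:2]:
            b=cv2.minAreaRect(c); p=cv2.boxPoints(b)
            print(nm,lab,cv2.contourArea(c),b); w=cast(nm,p,z)[:,:2];print(w.tolist(),"ctr",w.mean(0),"sides",np.linalg.norm(w-np.roll(w,1,0),axis=1))
for c in blobs(t,(45,80,40),(85,255,255),(160,160,250,245),8):
    (u,v),r=cv2.minEnclosingCircle(c);print("btn",u,v,r,cast("top",(u,v),60))
for c in blobs(s,(45,80,40),(85,255,255),(420,230,530,340),8):
    (u,v),r=cv2.minEnclosingCircle(c);print("btn s",u,v,r,cast("scene",(u,v),60))
a=cv2.resize(t[165:265,160:420],None,fx=3,fy=3,interpolation=cv2.INTER_CUBIC)
b=cv2.resize(s[160:340,240:530],None,fx=2.69,fy=2.69,interpolation=cv2.INTER_CUBIC)[:300]
cv2.imwrite("pics/crop1.png",np.vstack([a,b[:,:780]]))
E
```

```text
top orange 390.0 ((361.88134765625, 227.39883422851562), (20.647212982177734, 20.771968841552734), 3.5763344764709473)
[[476.65790717446146, -81.12199170194121], [535.1888335354736, -84.50823832320792], [532.0739778178487, -142.68715076154473], [473.6077780173791, -139.05305905544392]] ctr [ 504.4 -111.8] sides [58.  58.6 58.3 58.6]
top blue 490.0 ((338.6450500488281, 199.0170440673828), (110.53180694580078, 33.41659164428711), 6.709837436676025)
[[554.4803003697085, 115.83615963777243], [650.1577119073037, 106.45962301830781], [615.4128595682021, -207.66654155547832], [520.5438644343782, -196.1887615746487]] ctr [585.1 -45.4] sides [313.9  96.1 316.   95.6]
scene orange 50.0 ((309.300048828125, 193.89999389648438), (23.702320098876953, 15.652474403381348), 26.56505012512207)
[[534.5225456978746, -144.2377097514551], [472.2131967728146, -162.14109261495815], [480.9243050548962, -85.78725519662112], [541.0028367957322, -71.59502275295154]] ctr [ 507.2 -115.9] sides [72.9 64.8 76.8 61.7]
scene blue 792.0 ((313.5917053222656, 221.8406982421875), (124.81989288330078, 32.1175537109375), 2
[... 211 characters left out ...]
 127.3 383.4  99.1]
scene blue 155.0 ((275.0, 264.0), (10.0, 20.0), 90.0)
[[755.0915660744782, -79.86795651766096], [730.7548782059657, -40.28530976239165], [754.8920687804822, -23.236777445434427], [778.6031963778282, -61.85515208538504]] ctr [754.8 -51.3] sides [29.6 46.5 29.6 45.3]
btn 182.0 225.10000610351562 5.001100063323975 [[504.2 388.3  60. ]]
btn 181.8333282470703 178.8333282470703 3.374849319458008 [[633.8 394.   60. ]]
btn 229.5 225.89999389648438 3.2650692462921143 [[503.2 256.2  60. ]]
btn s 499.39794921875 256.76531982421875 6.97009801864624 [[500.1 384.3  60. ]]
btn s 488.0 308.0 5.385264873504639 [[649.4 393.6  60. ]]
btn s 441.5 241.0 4.031229019165039 [[521.4 258.2  60. ]]
```

View pics/crop1.png

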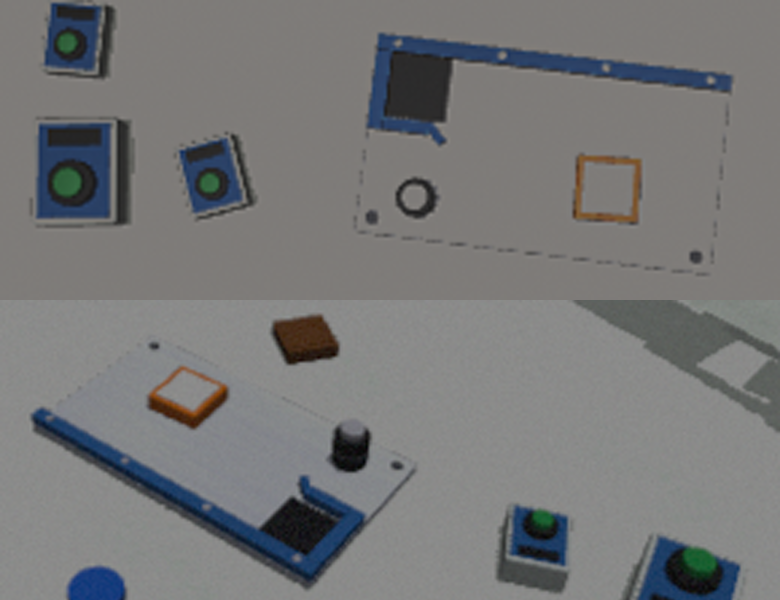

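The crop confirms the box at (186,222) px with its button at (182,225) as the largest. The target tile has the white face and orange body; the brown one is excluded. Now the stage pose from the rail edges.

```bash
python3 - <<'E'
from h import *
np.set_printoptions(precision=2,suppress=True)
t=cv2.imread("pics/top0.png"); s=cv2.imread("pics/scene0.png")
# blueness weight, subpixel edges of the rail per column
B=np.clip(t[:,:,0].astype(float)-t[:,:,2],0,None)
up=[];lo=[]
for u in range(315,400):
    col=B[175:205,u].copy(); col[col<12]=0
    w=col.sum()/col.max(); v=(col*np.arange(175,205)).sum()/col.sum()
    up.append((u,v))
print("B max",B[175:205,350].round())
w=cast("top",up,22)[:,:2]; vx,vy,x0,y0=cv2.fitLine(w.astype(np.float32),cv2.DIST_HUBER,0,.01,.01).ravel()
d=np.array([vx,vy]); d*=np.sign(d[1]); print("rail centreline dir",d,"yaw of stage",np.arctan2(-d[0],d[1]),"pt",x0,y0)
n=np.array([d[1],-d[0]]); print("n",n,"resid",np.std((w-[x0,y0])@n))
m=(B>30).astype(np.uint8); m[:165]=0;m[215:]=0;m[:,:270]=0;m[:,415:]=0
ys,xs=np.nonzero(m); W=cast("top",np.c_[xs,ys],22)[:,:2]
a=(W-[x0,y0])@d; c=(W-[x0,y0])@n
k=abs(c)<7; print("rail ends along",a[k].min(),a[k].max(),"len",np.ptp(a[k]))
print("stop col a>max-15: c min",c[a>a.max()-12].min(), "lip c min",c.min())
ctr=(a[k].min()+a[k].max())/2
O=np.array([x0,y0])-n*87.5+d*ctr; print("stage origin",O)
print("pocket",O+50*n+125*d)
# check predicted corners in both images
st=lambda x,y,z:np.r_[O+x*n+y*d,z]
P=[st(x,y,z) for x,y,z in[(95,170,22),(95,-170,22),(-95,170,10),(-95,-170,10),(80,155,22),(4,170,22)]]
print(proj("top",P));print(proj("scene",P))
# trap, tile
print("tile from top",n@(np.array([504.4,-111.8])-O),d@(np.array([504.4,-111.8])-O))
# triangulate button
def ray(nm,uv):
    e=cam(nm)[3]; q=cast(nm,uv,0)[0]-e; return e,q/np.linalg.norm(q)
e1,q1=ray("top",(182,225.1));e2,q2=ray("scene",(499.4,256.8))
k=np.linalg.lstsq(np.c_[q1,-q2],e2-e1,rcond=None)[0];print("btn",e1+k[0]*q1,e2+k[1]*q2)
for nm,im,roi in(("top",t,(160,195,210,245)),):
    c=blobs(im,(100,100,40),(125,255,255),roi)[0];b=cv2.minAreaRect(c);print("box",b,cast(nm,b[0],45))
v=cv2.cvtColor(t,cv2.COLOR_BGR2HSV)[225:238,285:315,2];ys,xs=np.nonzero(v<60);print("trap",cast("top",(298.5,231),40),n@(cast("top",(298.5,231),40)[0,:2]-O),d@(cast("top",(298.5,231),40)[0,:2]-O))
E
```

```text
B max [ 0.  0.  0.  0.  0.  0.  0.  0.  0. 63. 57. 58. 60. 58.  0.  0.  0.  0.
  0.  0.  0.  0.  0.  0.  0.  0.  0.  0.  0.  0.]
rail centreline dir [0.11 0.99] yaw of stage -0.11042697 pt 621.71576 -89.66191
n [ 0.99 -0.11] resid 0.4432981379103613
rail ends along -140.74342094311274 197.22112890381396 len 337.96454984692673
stop col a>max-15: c min -82.6155494334829 lip c min -89.32712258506632
stage origin [537.86 -51.95]
pocket [601.33  66.78]
[[285.69 175.67]
 [403.83 189.6 ]
 [277.52 241.72]
 [396.26 256.15]
 [290.2  181.42]
 [281.59 207.02]]
[[356.79 261.98]
 [252.31 202.31]
 [396.24 220.86]
 [297.62 172.85]
 [355.   255.06]
 [377.21 239.36]]
tile from top -26.661536214988423 -63.17060998108078
btn [503.93 386.88  64.92] [504.49 383.96  64.08]
box ((184.5, 221.0), (30.0, 23.0), 90.0) [[516.62 386.2   45.  ]]
trap [[491.9   66.06  40.  ]] -58.69070637568 112.23079692611331
```

Call:
jog_arm:
  targets:
    - {"xyz":[-0.62,-0.25,0],"spin":-0.72}
    - {"xyz":[-0.62,-0.25,0],"spin":-0.72}
    - {"xyz":[-0.62,-0.25,0],"spin":0}
    - {"xyz":[-0.62,-0.25,0],"spin":0}
    - {"xyz":[-0.62,-0.25,0],"spin":0}
    - {"xyz":[-0.25,-0.62,0],"spin":0}
    - {"xyz":[-0.25,-0.62,0],"spin":0}
    - {"xyz":[-0.25,-0.62,0],"spin":0}
    - {"xyz":[-0.25,-0.62,0],"spin":0}
    - {"xyz":[-0.25,-0.62,0],"spin":0}
  gripper: 0

```text
time: 1.35
tool_pos: [433.6, 112.7, 226.6]
tcp_rot: [3.142, -0.0, 3.032]
contact_force: [0.9, 0.6, 0.1]
grip_width: 1.0
finger_force: 0.0
```

```bash
cat >> h.py <<'E'
O=np.array([537.86,-51.95]); YS=-0.1104
n=np.array([np.cos(YS),np.sin(YS)]); d=np.array([-np.sin(YS),np.cos(YS)])
def state():
    o=bot.get_obs(); p=np.array(o["tool_pos"]); q=p[:2]-O
    print("t %.2f"%o["time"],"stage",(n@q).round(1),(d@q).round(1),"z",p[2].round(1),"yaw err",np.round((o["tcp_rot"][2]-(np.pi+YS)+np.pi)%(2*np.pi)-np.pi,4),"F",np.round(o["contact_force"],1),"grip",round(o["grip_width"],1))
E
python3 -c "
from h import *
state()"
```

```text
t 1.35 stage -121.8 152.1 z 226.6 yaw err 0.0007 F [0.9 0.6 0.1] grip 1.0
```

Call:
jog_arm:
  targets:
    - {"xyz":[-0.06,-0.54,0],"spin":0}
    - {"xyz":[-0.06,-0.54,0],"spin":0}
    - {"xyz":[-0.06,-0.54,0],"spin":0}
    - {"xyz":[-0.06,-0.54,0],"spin":0}
    - {"xyz":[-0.06,-0.53,0],"spin":0}
    - {"xyz":[0,0,0.4],"spin":0}
    - {"xyz":[0,0,0.4],"spin":0}
    - {"xyz":[0,0,0.4],"spin":0}
    - {"xyz":[0,0,0.4],"spin":0}
    - {"xyz":[0,0,0.4],"spin":0}

```text
time: 2.6
tool_pos: [433.6, -102.1, 65.6]
tcp_rot: [3.141, -0.0, 3.032]
contact_force: [0.1, -0.0, 0.0]
grip_width: 0.8
finger_force: 0.0
```

```bash
python3 -c "
from h import *
state()
s=bot.capture('scene');t=bot.capture('top')
a=cv2.resize(s[150:280,240:400],None,fx=4,fy=4,interpolation=cv2.INTER_CUBIC)
cv2.imwrite('pics/c2.png',a)"
```

```text
t 2.60 stage -98.1 -61.3 z 65.6 yaw err 0.0005 F [ 0.1 -0.   0. ] grip 0.8
```

View pics/c2.png

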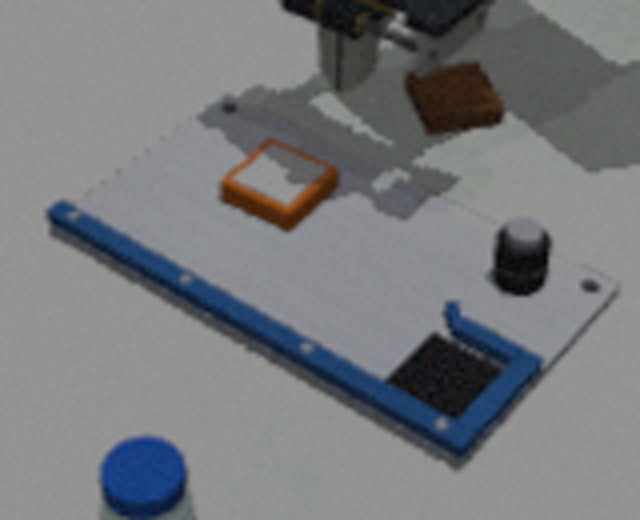

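The closed fingertips are at crop (348,60), on the robot side of the tile at (280,185), with clear space to go down. Lower and push toward the rail.

Call:
jog_arm:
  targets:
    - {"xyz":[0,-0.02,0.3],"spin":0}
    - {"xyz":[0,0,0.3],"spin":0}
    - {"xyz":[0,0,0.04],"spin":0}
    - {"xyz":[-0.15,0,0],"spin":0}
    - {"xyz":[-0.15,0,0],"spin":0}
    - {"xyz":[-0.08,0,0],"spin":0}
    - {"xyz":[-0.08,0,0],"spin":0}
    - {"xyz":[-0.08,0,0],"spin":0}
    - {"xyz":[-0.08,0,0],"spin":0}
    - {"xyz":[-0.08,0,0],"spin":0}

```text
time: 3.95
tool_pos: [489.6, -109.9, 15.5]
tcp_rot: [3.141, -0.0, 3.032]
contact_force: [-1.1, 0.7, 1.5]
grip_width: 0.7
finger_force: 0.9
```

Call:
jog_arm:
  targets:
    - {"xyz":[-0.07,0,0],"spin":0}
    - {"xyz":[-0.07,0,0],"spin":0}
    - {"xyz":[-0.07,0,0],"spin":0}
    - {"xyz":[-0.06,0,0],"spin":0}
    - {"xyz":[-0.05,0,0],"spin":0}
    - {"xyz":[-0.05,0,0],"spin":0}
    - {"xyz":[-0.04,0,0],"spin":0}
    - {"xyz":[-0.04,0,0],"spin":0}
    - {"xyz":[0,0,0],"spin":0}
    - {"xyz":[0,0,0],"spin":0}

```text
time: 5.2
tool_pos: [525.2, -113.9, 15.5]
tcp_rot: [3.142, 0.0, 3.032]
contact_force: [-0.0, 0.1, 0.3]
grip_width: 0.7
finger_force: 0.0
```

```bash
cat >> h.py <<'E'
def tile(name):
    im=bot.capture(name)
    cs=blobs(im,(5,120,60),(22,255,255),(270,165,415,265) if name=="top" else (240,165,400,270),8)
    pts=np.vstack([c for c in cs])
    b=cv2.boxPoints(cv2.minAreaRect(pts)); w=cast(name,b,28)[:,:2]
    e=w[1]-w[0]; q=w.mean(0)-O
    print(name,"tile stage",(n@q).round(1),(d@q).round(1),"yaw rel",np.round((np.arctan2(e[1],e[0])-YS+np.pi/4)%(np.pi/2)-np.pi/4,3),"side",np.linalg.norm(w-np.roll(w,1,0),axis=1).round(1))
    return im
E
python3 -c "
from h import *
state()
t=tile('top')"
```

```text
t 5.20 stage -5.7 -63.0 z 15.5 yaw err 0.0006 F [-0.   0.1  0.3] grip 0.7Traceback (most recent call last):
  File "<string>", line 4, in <module>
    t=tile('top')
  File "h.py", line 27, in tile
    pts=np.vstack([c for c in cs])
    return _nx.concatenate(arrs, 0, dtype=dtype, casting=casting)
           ~~~~~~~~~~~~~~~^^^^^^^^^^^^^^^^^^^^^^^^^^^^^^^^^^^^^^^
ValueError: need at least one array to concatenate
```

Call:
jog_arm:
  targets:
    - {"xyz":[-0.05,0,0],"spin":0}
    - {"xyz":[-0.05,0,0],"spin":0}
    - {"xyz":[-0.04,0,0],"spin":0}
    - {"xyz":[-0.03,0,0],"spin":0}
    - {"xyz":[-0.02,0,0],"spin":0}
    - {"xyz":[0,0,0],"spin":0}
    - {"xyz":[0,0,0],"spin":0}
    - {"xyz":[0,0,0],"spin":0}
    - {"xyz":[0,0,0],"spin":0}
    - {"xyz":[0,0,0],"spin":0}

```text
time: 6.5
tool_pos: [540.0, -115.4, 15.4]
tcp_rot: [3.141, -0.0, 3.032]
contact_force: [-3.6, 0.1, 0.9]
grip_width: 0.4
finger_force: 1.4
```

```bash
python3 -c "
from h import *
state()
tile('scene')"
```

```text
t 6.50 stage 9.1 -62.9 z 15.4 yaw err 0.0006 F [-3.6  0.1  0.9] grip 0.4
scene tile stage 53.0 -64.8 yaw rel 0.378 side [80.  69.2 84.8 65.4]
```

Call:
jog_arm:
  targets:
    - {"xyz":[-0.01,0,0],"spin":0}
    - {"xyz":[-0.01,0,0],"spin":0}
    - {"xyz":[-0.01,0,0],"spin":0}
    - {"xyz":[0,0,0],"spin":0}
    - {"xyz":[0,0,0],"spin":0}
    - {"xyz":[0,0,0],"spin":0}
    - {"xyz":[0,0,0],"spin":0}
    - {"xyz":[0,0,0],"spin":0}
    - {"xyz":[0,0,0],"spin":0}
    - {"xyz":[0,0,0],"spin":0}

```text
time: 7.8
tool_pos: [540.0, -115.4, 15.4]
tcp_rot: [3.141, -0.005, 3.032]
contact_force: [-10.8, -0.2, 8.6]
grip_width: 0.3
finger_force: 5.7
```

```bash
python3 -c "
from h import *
state()
s=bot.capture('scene')
cv2.imwrite('pics/c3.png',cv2.resize(s[150:280,240:400],None,fx=4,fy=4,interpolation=cv2.INTER_CUBIC))"
```

```text
t 7.80 stage 9.2 -62.8 z 15.4 yaw err 0.0008 F [-10.8  -0.2   8.6] grip 0.3
```

View pics/c3.png

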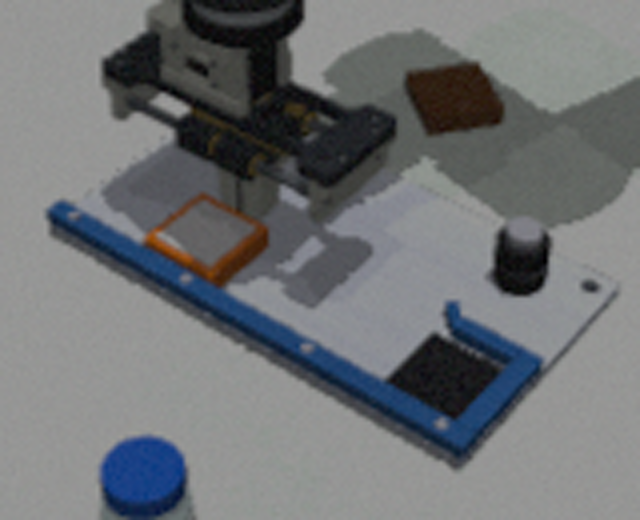

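The tile is flush on the rail (crop (205,238)) and the finger stopped while force rose. Now retract, hop over to the tile's -y side, and go down.

Call:
jog_arm:
  targets:
    - {"xyz":[0.15,0,0],"spin":0}
    - {"xyz":[0.15,0,0],"spin":0}
    - {"xyz":[0,0,-0.5],"spin":0}
    - {"xyz":[-0.26,-0.28,0],"spin":0}
    - {"xyz":[-0.26,-0.28,0],"spin":0}
    - {"xyz":[-0.26,-0.28,0],"spin":0}
    - {"xyz":[0,0,0],"spin":0}
    - {"xyz":[0,0,0.3],"spin":0}
    - {"xyz":[0,0,0.2],"spin":0}
    - {"xyz":[0,0,0],"spin":0}

```text
time: 9.1
tool_pos: [572.1, -185.8, 14.1]
tcp_rot: [3.14, -0.003, 3.032]
contact_force: [0.3, -0.1, 0.2]
grip_width: 0.5
finger_force: 0.0
```

```bash
python3 -c "
from h import *
state()
s=bot.capture('scene')
cv2.imwrite('pics/c4.png',cv2.resize(s[150:280,240:400],None,fx=4,fy=4,interpolation=cv2.INTER_CUBIC))"
```

```text
t 9.10 stage 48.8 -129.3 z 14.1 yaw err 0.001 F [ 0.3 -0.1  0.2] grip 0.5
```

View pics/c4.png

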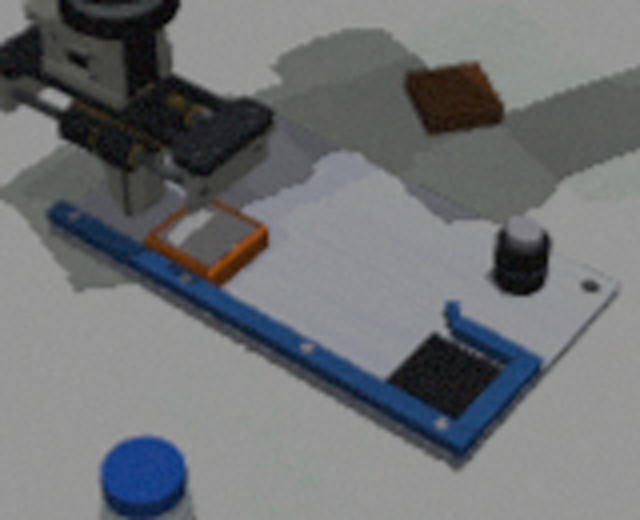

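Tile is still flush on the rail at crop (207,238), and the fingertips stand behind it. Slide it along.

Call:
jog_arm:
  targets:
    - {"xyz":[-0.002,0.12,0],"spin":0}
    - {"xyz":[-0.002,0.12,0],"spin":0}
    - {"xyz":[-0.002,0.12,0],"spin":0}
    - {"xyz":[-0.002,0.12,0],"spin":0}
    - {"xyz":[-0.002,0.12,0],"spin":0}
    - {"xyz":[-0.002,0.12,0],"spin":0}
    - {"xyz":[-0.002,0.12,0],"spin":0}
    - {"xyz":[-0.002,0.12,0],"spin":0}
    - {"xyz":[-0.002,0.12,0],"spin":0}
    - {"xyz":[-0.002,0.08,0],"spin":0}

```text
time: 10.4
tool_pos: [584.5, -94.9, 16.0]
tcp_rot: [-3.14, -0.001, 3.032]
contact_force: [-4.8, -7.4, 6.8]
grip_width: -0.1
finger_force: 4.9
```

Call:
jog_arm:
  targets:
    - {"xyz":[-0.002,0.1,0],"spin":0}
    - {"xyz":[-0.002,0.1,0],"spin":0}
    - {"xyz":[-0.002,0.1,0],"spin":0}
    - {"xyz":[-0.002,0.1,0],"spin":0}
    - {"xyz":[-0.002,0.1,0],"spin":0}
    - {"xyz":[-0.002,0.1,0],"spin":0}
    - {"xyz":[-0.002,0.08,0],"spin":0}
    - {"xyz":[-0.002,0.06,0],"spin":0}
    - {"xyz":[0,0.04,0],"spin":0}
    - {"xyz":[0,0,0],"spin":0}

```text
time: 11.65
tool_pos: [591.5, -33.5, 15.9]
tcp_rot: [-3.14, -0.004, 3.033]
contact_force: [-7.6, -8.0, 8.5]
grip_width: 0.7
finger_force: 6.2
```

```bash
python3 -c "
from h import *
state()
s=bot.capture('scene')
cv2.imwrite('pics/c5.png',cv2.resize(s[150:280,240:400],None,fx=4,fy=4,interpolation=cv2.INTER_CUBIC))"
```

```text
t 11.65 stage 51.2 24.2 z 15.9 yaw err 0.0013 F [-7.6 -8.   8.5] grip 0.7
```

View pics/c5.png

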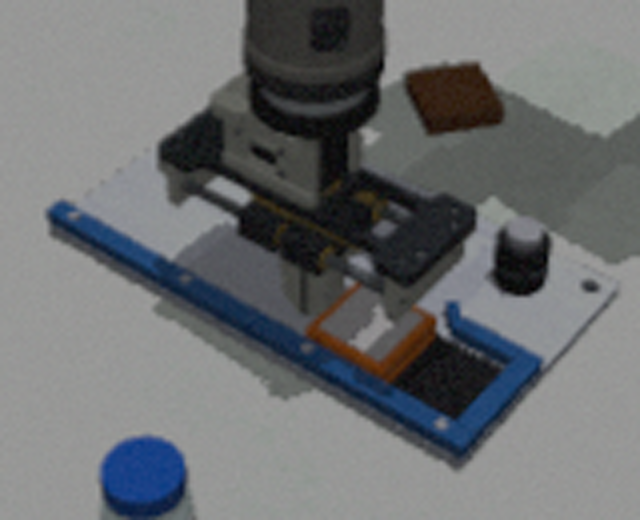

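On course: the tile is flush with the rail at crop (372,333), entering the mouth. Continue to the stop.

Call:
jog_arm:
  targets:
    - {"xyz":[0,0.08,0],"spin":0}
    - {"xyz":[0,0.08,0],"spin":0}
    - {"xyz":[0,0.08,0],"spin":0}
    - {"xyz":[0,0.08,0],"spin":0}
    - {"xyz":[0,0.08,0],"spin":0}
    - {"xyz":[0,0.06,0],"spin":0}
    - {"xyz":[0,0.05,0],"spin":0}
    - {"xyz":[0,0.04,0],"spin":0}
    - {"xyz":[0,0.03,0],"spin":0}
    - {"xyz":[0,0,0],"spin":0}

```text
time: 12.95
tool_pos: [596.6, 12.5, 15.9]
tcp_rot: [-3.14, -0.003, 3.032]
contact_force: [-7.7, -8.0, 9.0]
grip_width: 0.8
finger_force: 6.3
```

Call:
jog_arm:
  targets:
    - {"xyz":[0,0.02,0],"spin":0}
    - {"xyz":[0,0.02,0],"spin":0}
    - {"xyz":[0,0.02,0],"spin":0}
    - {"xyz":[0,0.02,0],"spin":0}
    - {"xyz":[0,0,0],"spin":0}
    - {"xyz":[0,0,0],"spin":0}
    - {"xyz":[0,0,0],"spin":0}
    - {"xyz":[0,0,0],"spin":0}
    - {"xyz":[0,0,0],"spin":0}
    - {"xyz":[0,0,0],"spin":0}

```text
time: 14.2
tool_pos: [597.3, 18.7, 15.9]
tcp_rot: [-3.14, -0.003, 3.032]
contact_force: [-6.6, -8.5, 8.4]
grip_width: 0.5
finger_force: 6.5
```

```bash
python3 -c "
from h import *
state()"
```

```text
t 14.20 stage 51.3 76.8 z 15.9 yaw err 0.001 F [-6.6 -8.5  8.4] grip 0.5
```

Call:
jog_arm:
  targets:
    - {"xyz":[0,0.015,0],"spin":0}
    - {"xyz":[0,0.015,0],"spin":0}
    - {"xyz":[0,0.015,0],"spin":0}
    - {"xyz":[0,0.015,0],"spin":0}
    - {"xyz":[0,0,0],"spin":0}
    - {"xyz":[0,0,0],"spin":0}
    - {"xyz":[0,0,0],"spin":0}
    - {"xyz":[0,0,0],"spin":0}
    - {"xyz":[0,0,0],"spin":0}
    - {"xyz":[0,0,0],"spin":0}

```text
time: 15.45
tool_pos: [597.4, 20.3, 15.9]
tcp_rot: [-3.135, -0.004, 3.032]
contact_force: [-9.4, -22.3, 9.7]
grip_width: 0.1
finger_force: 11.7
```

```bash
python3 -c "
from h import *
state()
s=bot.capture('scene')
cv2.imwrite('pics/c6.png',cv2.resize(s[210:270,310:400],None,fx=8,fy=8,interpolation=cv2.INTER_CUBIC))"
```

```text
t 15.45 stage 51.2 78.4 z 15.9 yaw err 0.0012 F [ -9.4 -22.3   9.7] grip 0.1
```

View pics/c6.png

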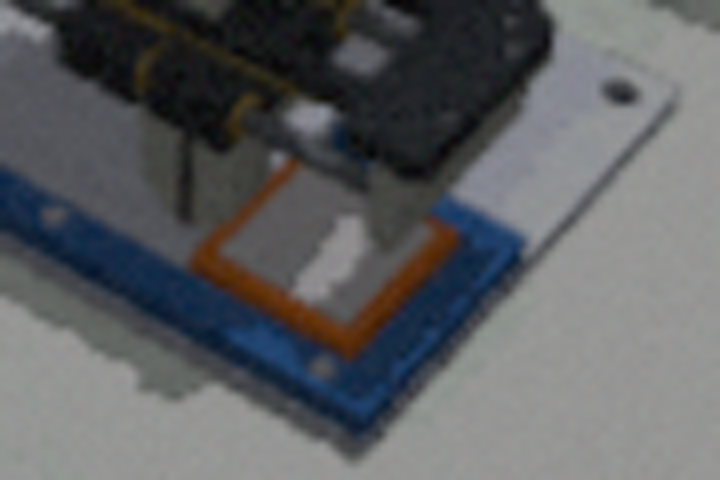

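The tile is fully in the corner: it touches the rail and end stop in the crop around (330,260), and y-force rose to 22 N with motion stopped. Back off, rise, and go to the button.

Call:
jog_arm:
  targets:
    - {"xyz":[0,-0.08,0],"spin":0}
    - {"xyz":[0,-0.2,0],"spin":0}
    - {"xyz":[0,-0.15,0],"spin":0}
    - {"xyz":[0,0,-0.5],"spin":0}
    - {"xyz":[0,0,-0.5],"spin":0}
    - {"xyz":[0,0,-0.5],"spin":0}
    - {"xyz":[0.21,0.6,0],"spin":0}
    - {"xyz":[0.21,0.6,0],"spin":0}
    - {"xyz":[0.21,0.6,0],"spin":0}
    - {"xyz":[0.21,0.6,0],"spin":0}

```text
time: 16.75
tool_pos: [549.6, 189.7, 135.5]
tcp_rot: [3.141, 0.0, 3.031]
contact_force: [1.3, -0.3, 0.6]
grip_width: 0.6
finger_force: 0.0
```

Call:
jog_arm:
  targets:
    - {"xyz":[0.21,0.6,0],"spin":0}
    - {"xyz":[0.21,0.6,0],"spin":0}
    - {"xyz":[0.21,0.6,0],"spin":0}
    - {"xyz":[0.21,0.6,0],"spin":0}
    - {"xyz":[0,0,0],"spin":0}
    - {"xyz":[0,0,0],"spin":0}
    - {"xyz":[0,0,0],"spin":0}
    - {"xyz":[0,0,0],"spin":0}
    - {"xyz":[0,0,0],"spin":0}
    - {"xyz":[0,0,0],"spin":0}

```text
time: 18.0
tool_pos: [504.4, 386.4, 135.6]
tcp_rot: [3.141, 0.0, 3.031]
contact_force: [-1.3, -0.0, -0.5]
grip_width: 0.3
finger_force: 0.0
```

```bash
python3 -c "
from h import *
state(); print(bot.get_obs()['tool_pos'])
tile('top')
s=bot.capture('scene'); t=bot.capture('top')
a=cv2.resize(t[165:265,270:410],None,fx=4,fy=4,interpolation=cv2.INTER_CUBIC)
b=cv2.resize(s[180:300,420:540],None,fx=3,fy=3,interpolation=cv2.INTER_CUBIC)
o=np.zeros((400,800,3),np.uint8); o[:,:560]=a; o[:360,560:]=b[:,60:300]; cv2.imwrite('pics/c7.png',o)"
```

```text
t 18.00 stage -81.5 432.0 z 135.6 yaw err 0.0001 F [-1.3 -0.  -0.5] grip 0.3
[504.4105899  386.37635061 135.62380631]
top tile stage 49.8 124.7 yaw rel 0.004 side [58.2 59.4 58.5 59.3]
```

View pics/c7.png

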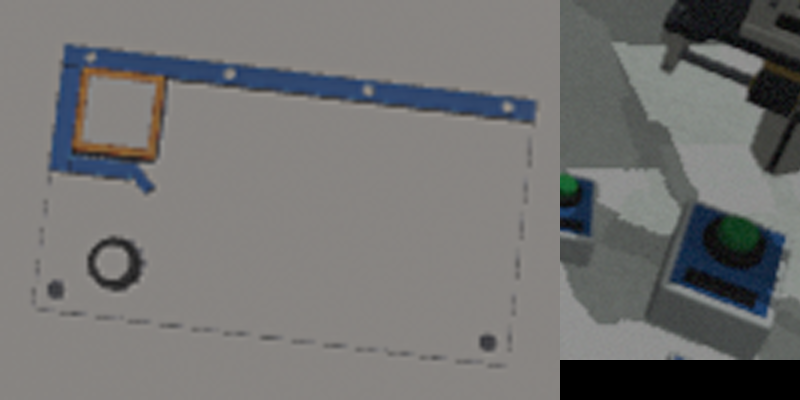

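The tile is seated: measured (49.8, 124.7), yaw 0.004. The trap is undisturbed and the fingertips are over the large green button. Descend.

Call:
jog_arm:
  targets:
    - {"xyz":[0,0,0.3],"spin":0}
    - {"xyz":[0,0,0.3],"spin":0}
    - {"xyz":[0,0,0.2],"spin":0}
    - {"xyz":[0,0,0.03],"spin":0}
    - {"xyz":[0,0,0.03],"spin":0}
    - {"xyz":[0,0,0.03],"spin":0}
    - {"xyz":[0,0,0.03],"spin":0}
    - {"xyz":[0,0,0],"spin":0}
    - {"xyz":[0,0,0],"spin":0}
    - {"xyz":[0,0,0],"spin":0}

```text
time: 19.4
tool_pos: [504.7, 386.9, 62.4]
tcp_rot: [3.141, 0.001, 3.032]
contact_force: [0.4, 1.1, 4.3]
grip_width: 0.1
finger_force: 2.1
```

Call:
jog_arm:
  targets:
    - {"xyz":[0,0,0.03],"spin":0}
    - {"xyz":[0,0,0.03],"spin":0}
    - {"xyz":[0,0,0],"spin":0}
    - {"xyz":[0,0,0],"spin":0}
    - {"xyz":[0,0,0],"spin":0}
    - {"xyz":[0,0,0],"spin":0}
    - {"xyz":[0,0,0],"spin":0}
    - {"xyz":[0,0,0],"spin":0}
    - {"xyz":[0,0,0],"spin":0}
    - {"xyz":[0,0,0],"spin":0}

```text
time: 20.65
tool_pos: [504.9, 387.1, 60.9]
tcp_rot: [3.14, 0.003, 3.032]
contact_force: [-5.7, -3.6, 24.7]
grip_width: 0.5
finger_force: 12.8
```

Call:
jog_arm:
  targets:
    - {"xyz":[0,0,0.01],"spin":0}
    - {"xyz":[0,0,0],"spin":0}
    - {"xyz":[0,0,0],"spin":0}
    - {"xyz":[0,0,-0.06],"spin":0}
    - {"xyz":[0,0,-0.02],"spin":0}
    - {"xyz":[0,0,0],"spin":0}
    - {"xyz":[0,0,0],"spin":0}
    - {"xyz":[0,0,0],"spin":0}
    - {"xyz":[0,0,0],"spin":0}
    - {"xyz":[0,0,0],"spin":0}

```text
time: 21.9
tool_pos: [504.3, 386.7, 62.7]
tcp_rot: [3.142, 0.0, 3.032]
contact_force: [3.1, 1.0, 4.0]
grip_width: 0.5
finger_force: 2.0
```

Call:
jog_arm:
  targets:
    - {"xyz":[0,0,-0.02],"spin":0}
    - {"xyz":[0,0,0],"spin":0}
    - {"xyz":[0,0,0],"spin":0}
    - {"xyz":[0,0,0],"spin":0}
    - {"xyz":[0,0,0],"spin":0}
    - {"xyz":[0,0,0],"spin":0}
    - {"xyz":[0,0,0],"spin":0}
    - {"xyz":[0,0,0],"spin":0}
    - {"xyz":[0,0,0],"spin":0}
    - {"xyz":[0,0,0],"spin":0}

```text
time: 23.15
tool_pos: [504.1, 386.5, 64.3]
tcp_rot: [-3.141, -0.0, 3.032]
contact_force: [-0.1, 0.3, 3.0]
grip_width: 0.5
finger_force: 1.5
```

Spring slope gives 5 N at z≈61, and the hard stop was met at 60.9 with 25 N, so the button was fully down. Lift clear and check.

Call:
jog_arm:
  targets:
    - {"xyz":[0,0,-0.1],"spin":0}
    - {"xyz":[0,0,-0.3],"spin":0}
    - {"xyz":[0,0,-0.4],"spin":0}
    - {"xyz":[0,0,-0.4],"spin":0}
    - {"xyz":[0,0,0],"spin":0}
    - {"xyz":[0,0,0],"spin":0}
    - {"xyz":[0,0,0],"spin":0}
    - {"xyz":[0,0,0],"spin":0}
    - {"xyz":[0,0,0],"spin":0}
    - {"xyz":[0,0,0],"spin":0}

```text
time: 24.4
tool_pos: [504.2, 386.6, 160.1]
tcp_rot: [-3.142, -0.0, 3.032]
contact_force: [-0.6, 0.6, -0.0]
grip_width: 0.4
finger_force: 0.0
```

```bash
python3 -c "
from h import *
state(); tile('top')
bot.close_job()"
```

```text
t 24.40 stage -81.8 432.2 z 160.1 yaw err 0.0006 F [-0.6  0.6 -0. ] grip 0.4
top tile stage 49.8 124.7 yaw rel 0.004 side [58.2 59.4 58.5 59.3]
the job is handed in; nothing more can be done
```

The job is handed in at 24.4 s: the tile is home against rail and end stop (measured at stage 49.8, 124.7 mm; pocket is 50, 125), and the largest box's green start button was pressed to its stop and released, without going near the grey tile, light trap or jar.

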